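# Shut, snap down and latch a sample box

### The job

Close the white sample box for storage: swing its blue lid shut and press it down near its front edge until it snaps fully home, then swing the orange latch on the front up until it rests over the lid's edge. Leave the tube rack, the green tray and the bottle where they stand.

Things in the scene. Friction and masses are not known exactly. Their poses are not given: they have to be found in the camera images.
- box: White sample box, blue and red tube caps inside, fixed to the bench on a thin black rubber foot (130 x 170 mm). Body 110 mm (x) x 150 mm (y), rim 74 mm above the bench. Origin: centre of the underside, at bench level; z up. The front (latch side) faces the box's -x; the lid hinge runs along y on the +x side. The box cannot move.
- lid (a joint): Blue lid's hinge, rad: 0 = fully home; grows as it opens up and back to the box's +x (1.57 upright, stop at 2.0). Stiff: the lid stays where it is left (about 1 N at its front moves it). At about 0.1 rad, front edge 12 mm proud, it meets two spring clips; some 12 N straight down near the front edge (more nearer the hinge) snaps it past them to 0, where it stays.
- lid_hinge (a point): Point on the lid's hinge line, middle of the width, in the plane of the lid's underside: 58 mm to +x of the box origin, 75 mm above the bench. Fixed. The lid is a 10 mm plate reaching 123 mm from this line, 160 mm wide, with a thin front skirt hanging 18 mm below its underside; shut, its top is 85 mm above the bench.
- lid_front (a point): Point on the lid's outer (top) surface, middle of its width, 105 mm from the hinge line and 18 mm short of the front edge: a good place to press. Moves with the lid; its z axis is the lid's outward normal.
- latch (a joint): Orange latch hinge, rad: 0 = upright against the front, its bent top over the lid's front edge (closed, a hard stop); grows as it leans out to the box's -x, stop at 0.75. It stays where it is left; about 1 N at the top moves it.
- latch_hinge (a point): Point on the latch's hinge line (along the box's y), middle of its width: 70 mm to -x of the box origin, 32 mm above the bench. Fixed.
- latch_tip (a point): Outer face of the latch at its top end, middle of its width, 58 mm from its hinge line. The latch is a plate 50 mm wide (y), 4 mm thick, with its top bent 12 mm towards the box. Closed, its top is 91 mm above the bench. Moves with the latch.
- tube_rack: Bystander: loose blue rack 60 x 150 x 45 mm with four white tubes with red caps, 106 mm tall in all. Origin: centre of its underside.
- tube_tray: Bystander: loose flat green tray 86 x 128 x 22 mm. Origin: centre of its underside.
- reagent: Bystander: loose amber bottle, 64 mm across, 130 mm tall, blue cap. Origin: centre of its underside.
There are look-alikes about, which are no part of the job. Leave any purple or yellow look-alike of the box alone.

How it is judged:
On the way, in this order (a step that is already met when the one before it is completed fails the run):
1. the lid is pressed fully home, with the latch still open (value of joint lid below 0.03 rad and not (value of joint latch below 0.15 rad)), for 0.2 s.
2. the latch is swung up over the lid's edge (value of joint lid below 0.03 rad and value of joint latch below 0.08 rad), for 0.2 s.
At the end, for the whole second after the job is handed in: The lid is home (hinge under 0.03 rad, so its front edge is within about 4 mm of its seat, past the clips), the latch is closed (under 0.08 rad), and both are at rest (all of step 2 and velocity of joint lid between -0.05 and 0.05 rad/s and velocity of joint latch between -0.05 and 0.05 rad/s); the robot touches nothing.
It fails at once if the blue tube rack is moved more than 25 mm or tipped (distance of tube_rack from where it was at the start of the episode above 0.025 m or angle between tube_rack's own z axis and vertical above 0.3 rad).
It fails at once if the green tray is moved more than 25 mm or tipped (distance of tube_tray from where it was at the start of the episode above 0.025 m or angle between tube_tray's own z axis and vertical above 0.3 rad).
It fails at once if the amber bottle is moved more than 25 mm or tipped (distance of reagent from where it was at the start of the episode above 0.025 m or angle between reagent's own z axis and vertical above 0.3 rad).
It also fails if it takes over 48 s, if anything falls off the work surface, if the arm or the gripper's body presses on something with over 40 N, if the wrist force passes 120 N, or if a joint passes its speed limit or range.

### The arm

A 6-joint arm with a two-finger parallel gripper is mounted at the origin on the work surface. World frame = base frame: x ahead of the robot, y to its left, z up, the work surface at z = 0. Lengths are in m, angles in rad, forces in N, time in s.
With the tool pointing down it reaches from about 0.325 to 0.9 m from the base axis. Payload 6.1 kg.
Tool frame: the origin (TCP) lies at the very end of the fingers, on their centre line; the grasp point (between the pads) lies 19 mm behind it; z points along the fingers, y is the line along which they close (so a half turn about z gives the same grasp; the last joint's range is limited). The gripper opens to 85 mm and grips with 20 to 120 N. Pads are 22 mm wide; open, the fingers measure 114 mm over their backs; the gripper's body (76 mm by 85 mm) begins 54 mm behind the grasp point. The pads swing forward as they close: fully open they stand 13 mm farther back than shut.
Start: joints at [-1.323, 0.22, 1.526, -0, 1.395, -0.126], TCP at [0.228, -0.582, 0.231] pointing down, gripper open.
Joint ranges: [-2.98, 2.98], [-0.91, 2.08], [0.09, 2.57], [-1.24, 4.39], [0.2, 2.65], [-2.68, 2.68]. Speed limits (rad/s): [2.57, 2.57, 3.01, 3.14, 3.14, 3.14].

### API

Orientations are given as a unit quaternion [w, x, y, z].
In Python, from rig import arm gives the robot as it stands.
- The arm moves only by the tool step_arm, never from a script. Its argument "increments" is a list that holds one entry, the list of rows, each a list of 6 numbers: the shift along the world's x, y, z in cm, then the turn, a rotation vector about the world's x, y, z in degrees. In form: [[[tx, ty, tz, ax, ay, az], ...]]. A call has 1 to 20 rows; each row is the pose to reach, as a shift and turn from the pose commanded when the call began; what a row does not reach only later rows make up. A row lasts 1/8 s, in which the tool goes at most 62.5 mm and 10.7 degrees, less where a joint would pass 70% of its speed; a pose out of reach is approached as far as the arm can. A call with a gripper value outside its range is refused whole. "jaw" is the closure, from -1 (fully open) to 1 (shut), set as the call begins (left out, the last holds). The fingers move at their own pace and stop on an object; "force" is the grip in N (left out, the last holds). Time passes only in rows, so rows that repeat a pose let the fingers close. It gives the time, the measured TCP pose, the force, the opening and the grip force at its end, in the units of the state.
- arm.state(): the state, without advancing time (a new reading comes with each control period).
- arm.grab_frame(name): name is "scene" or "top" or "wrist"; returns a dict with "img" (420x560x3 uint8, blue, green, red), "mtx" (3x3 intrinsics, pixels), "extrinsics" (4x4, takes a point from camera to world coordinates). Camera axes: x right, y down, z forward; pixel columns grow to the right and rows downward; lengths in m; the calibration is good to about 2 mm. A picture is of the moment at which its call begins. There is no depth.
- arm.job_done(): hands the job in; it is judged then, once.
The state is a dict: "time": time; "joint_pos": joint angles; "joint_velocities": joint speeds; "tau": joint torques, N m; "tcp_pos": TCP position; "orientation": TCP orientation; "ft_force": force on the tool from outside, world axes, zero at the start; "wrist_torque": the same for the moment, N m; "grip_width": opening from 0.0 (shut) to 1.0 (fully open); "finger_force": force on a finger pad.
Only numpy, scipy, OpenCV 4.12 (cv2) and the standard library are available. Lean on these libraries where they do the work, as an engineer would, in place of code of your own. Each camera call takes 0.05 s, during which the arm holds its last target. There are 200 camera calls.

## Working session

There is one attempt and no reset: what is moved stays moved. The work goes in short steps, Python scripts to look and compute and a tool call to move; the robot and the scene stay as the last step left them, time stands still between calls to the robot, and variables do not carry over. Pictures are saved under pics/ and viewed, at most 10 in all, crops included, and the job is handed in when it is done.

Besides the shell and the picture viewer there is one more tool, called after "Emit:" as name(argument=value, ...) on one line, values as JSON. step_arm: Moves the arm, as the interface text tells. Its arguments: {"type":"object","properties":{"increments":{"type":"array"},"jaw":{"type":"number"},"force":{"type":"number"}},"required":["increments"]}

```bash
mkdir -p pics; python3 - <<'E'
from rig import arm
import cv2,numpy as np,pickle
d={}
for n in("scene","top"):
    f=arm.grab_frame(n);d[n]=f;cv2.imwrite(f"pics/{n}0.png",f["img"])
    print(n,np.round(f["mtx"],1).tolist(),np.round(f["extrinsics"],4).tolist())
pickle.dump(d,open("f0.pkl","wb"))
print(arm.state())
E
```

```text
scene [[459.1, 0.0, 278.7], [0.0, 459.1, 212.9], [0.0, 0.0, 1.0]] [[0.4618, 0.7608, -0.456, 1.0603], [0.8869, -0.3897, 0.2481, -0.2703], [0.011, -0.519, -0.8547, 1.0782], [0.0, 0.0, 0.0, 1.0]]
top [[525.6, 0.0, 289.1], [0.0, 525.6, 208.9], [0.0, 0.0, 1.0]] [[0.0077, -0.9844, 0.1755, 0.3322], [-0.9999, -0.0055, 0.0128, -0.0151], [-0.0116, -0.1756, -0.9844, 1.288], [0.0, 0.0, 0.0, 1.0]]
{'time': 0.1, 'joint_pos': array([-1.32309986e+00,  2.21152904e-01,  1.52747004e+00,  1.17191137e-05,
        1.39470817e+00, -1.26099046e-01]), 'joint_velocities': array([ 0.00176051, -0.00168759, -0.00157062,  0.00199362, -0.00087674,
        0.00033539]), 'tau': array([ 2.36331187e-03, -4.98242497e+01, -3.90546584e+01, -1.15852813e-04,
        5.56968822e-03, -1.92207530e-06]), 'tcp_pos': array([ 0.22808847, -0.58132112,  0.23031926]), 'orientation': array([-8.67974444e-04,  9.82585215e-01,  1.85810493e-01, -4.70581174e-05]), 'ft_force': array([ 0.50681548,  0.50655115, -0.00473625]), 'wrist_torque': array([ 0.00345888,  0.06146088, -0.00279071]), 'finger_force': 0.0, 'grip_width': 0.9981746520198665}
```

View pics/scene0.png

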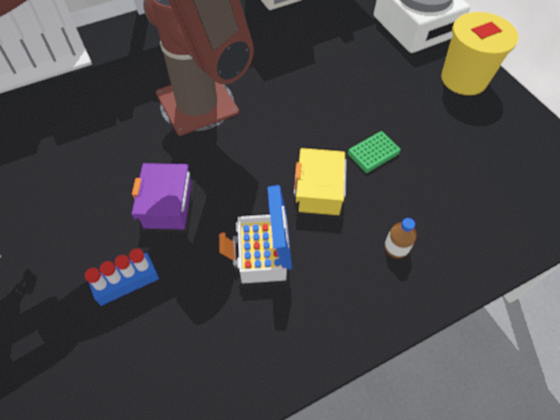

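View pics/top0.png

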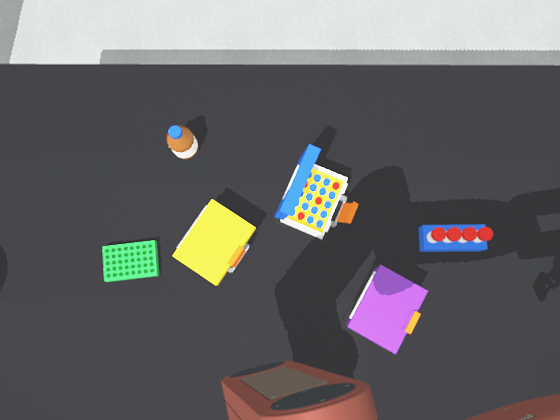

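Box candidates in the top view are the purple box (388,308), the yellow box (215,242), and the white open box with its blue lid (315,200) and orange latch (347,211). The white one matches the description. I'll check it in close crops.

```bash
python3 - <<'E'
import cv2,pickle,numpy as np
d=pickle.load(open("f0.pkl","rb"))
a=cv2.resize(d["top"]["img"][135:250,265:370],None,fx=5,fy=5,interpolation=2)
b=cv2.resize(d["scene"]["img"][180:295,210:300],None,fx=5,fy=5,interpolation=2)[:, :275*2]
c=np.hstack([a,b]); c=cv2.resize(c,None,fx=.8,fy=.8);print(c.shape);cv2.imwrite("pics/crop0.png",c)
E
```

```text
(460, 780, 3)
```

View pics/crop0.png

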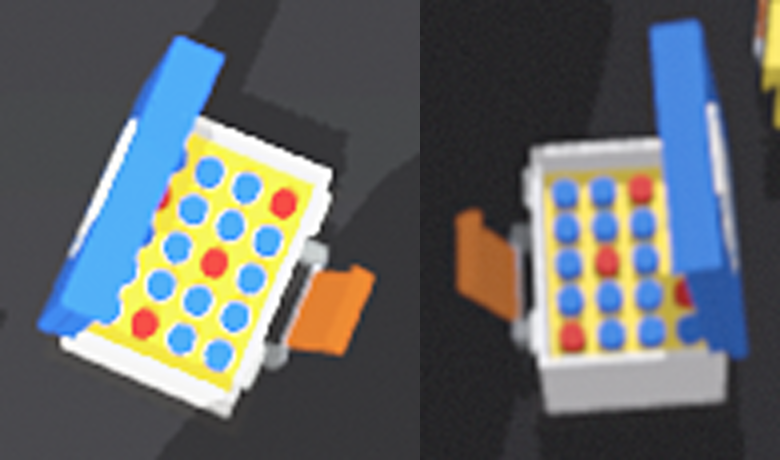

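Confirmed: white box, open blue lid, and orange latch leaning out. Crop pixels: front rim corners (330,172) and (232,390), lid front face (180,37)-(62,300), latch tip (373,272)-(345,355). Next I'll fit the pose from these.

```bash
cat > fit.py <<'E'
import cv2,pickle,numpy as np
from scipy.optimize import least_squares
d=pickle.load(open("f0.pkl","rb"))
def lid(t,r,y,n): return np.array([.058-r*np.cos(t)+n*np.sin(t), y, .075+r*np.sin(t)+n*np.cos(t)])
def lat(a,r,y): return np.array([-.070-r*np.sin(a),y,.032+r*np.cos(a)])
def world(p,q):
    c,s=np.cos(p[2]),np.sin(p[2]); return np.array([p[0]+c*q[0]-s*q[1],p[1]+s*q[0]+c*q[1],q[2]])
def proj(f,w):
    E=np.linalg.inv(f["extrinsics"]); c=E[:3,:3]@w+E[:3,3]; u=f["mtx"]@c; return u[:2]/u[2]
if __name__=="__main__":
    R=lambda x,y:(lambda p:np.array([x,y,.074]))
    L=lambda y,n:(lambda p:lid(p[3],.123,y,n))
    T=lambda y:(lambda p:lat(p[4],.058,y))
    O=[("t",330,174,R(-.055,-.075)),("t",232,390,R(-.055,.075)),
     ("t",180,37,L(-.08,.01)),("t",62,300,L(.08,.01)),("t",225,57,L(-.08,-.018)),("t",118,315,L(.08,-.018)),
     ("t",373,272,T(-.025)),("t",345,355,T(.025)),
     ("s",533,150,R(-.055,-.075)),("s",545,362,R(-.055,.075)),("s",725,352,R(.055,.075)),
     ("s",700,18,L(-.08,.01)),("s",722,265,L(.08,.01)),("s",650,25,L(-.08,-.018)),("s",672,272,L(.08,-.018)),
     ("s",457,213,T(-.025)),("s",462,278,T(.025))]
    def res(p):
        o=[]
        for k,u,v,f in O:
            px=np.array([265+u/4,135+v/4] if k=="t" else [210+(u-420)/4,180+v/4])
            o.append(proj(d["top" if k=="t" else "scene"],world(p,f(p)))-px)
        return np.array(o).ravel()
    r=least_squares(res,[.5,-.06,1.15,1.6,.6],loss="soft_l1")
    p=r.x;print(np.round(p,4));print(np.round(res(p).reshape(-1,2),1).tolist())
    np.save("p.npy",p)
    print("ax x",np.cos(p[2]),np.sin(p[2]))
    for n,q in [("lidtip",lid(p[3],.123,0,.01)),("lid_front",lid(p[3],.105,0,.01)),("press",lid(0,.105,0,.01)),("latchtip",lat(p[4],.058,0)),("hinge",lid(0,0,0,0))]: print(n,np.round(world(p,q),4))
E
python3 fit.py
```

```text
[ 0.5818 -0.0547  1.1203  1.3622  0.6348]
[[-0.1, -1.2], [-3.0, 1.2], [3.1, -1.8], [-0.5, -1.9], [3.1, -0.6], [-2.8, 0.4], [-0.6, 1.6], [-2.7, -0.2], [1.0, 53.7], [-1.2, -53.6], [-2.9, -51.9], [1.0, 64.2], [-6.7, -59.2], [0.8, 63.9], [-5.9, -59.3], [-0.3, 18.6], [-0.8, -15.8]]
ax x 0.4354344526934169 0.9002204382303173
lidtip [ 0.6002 -0.0166  0.1974]
lid_front [ 0.6019 -0.0133  0.1798]
press [ 0.5613 -0.097   0.085 ]
latchtip [ 0.5363 -0.1487  0.0787]
hinge [ 0.6071 -0.0025  0.075 ]
```

```bash
python3 - <<'E'
s=open("fit.py").read().split("\n")
o=[]
for l in s:
    if '("s",' in l:
        import re
        h=l.index('("s",')
        b=l[h:]
        b=re.sub(r'R\((-?\.055),(-?)\.075',lambda m:f"R({m[1]},{'' if m[2] else '-'}.075",b)
        b=re.sub(r'([LT])\((-?)\.(08|025)',lambda m:f"{m[1]}({'' if m[2] else '-'}.{m[3]}",b)
        l=l[:h]+b
    o.append(l)
open("fit.py","w").write("\n".join(o))
E
python3 fit.py
```

```text
[ 0.5782 -0.0556  1.1665  1.412   0.5844]
[[-0.6, -1.3], [-0.8, 2.4], [-1.1, -1.2], [-1.5, 0.1], [-0.6, -0.7], [-3.5, 1.9], [-0.7, 0.5], [-1.8, -0.8], [-0.4, -0.6], [-1.6, 0.5], [-0.4, 0.0], [-1.3, 0.6], [-1.1, 0.1], [-0.6, 0.6], [-1.4, 0.1], [-0.1, 0.8], [-1.1, 2.7]]
ax x 0.39334270713212593 0.9193919266264907
lidtip [ 0.5972 -0.0111  0.198 ]
lid_front [ 0.5983 -0.0085  0.1803]
press [ 0.5597 -0.0988  0.085 ]
latchtip [ 0.538  -0.1494  0.0804]
hinge [ 0.601  -0.0023  0.075 ]
```

The fit is good to about 1-2 px: box at (0.578,-0.056), yaw 1.17, lid 1.41 rad, latch 0.58 rad. I'll move above and behind the lid with the fingers shut.

Emit:
step_arm(increments=[[[0,0,5,0,0,0],[2,3,9,0,0,5],[5,8,9,0,0,10],[8,13,9,0,0,15],[11,18,9,0,0,20],[14.5,23,9,0,0,25],[18,28.5,9,0,0,30],[21,33.5,9,0,0,35],[24.5,39,9,0,0,40],[28,44.5,9,0,0,45.4],[31,49.5,9,0,0,45.4],[34,54,9,0,0,45.4],[37,59,9,0,0,45.4],[39.5,63.1,9,0,0,45.4],[39.5,63.1,9,0,0,45.4],[39.5,63.1,5,0,0,45.4],[39.5,63.1,0,0,0,45.4],[39.5,63.1,-5,0,0,45.4],[39.5,63.1,-6,0,0,45.4],[39.5,63.1,-6,0,0,45.4]]], jaw=1)

```text
time: 2.6
tcp_pos: [0.6231, 0.0485, 0.1718]
orientation: [-0.0, 0.835, 0.55, -0.0]
ft_force: [-0.2, -0.2, 0.7]
grip_width: 0.002
finger_force: 0.0
```

```bash
python3 - <<'E'
import numpy as np
from fit import *
from rig import arm
p=np.load("p.npy");s=arm.state()["tcp_pos"];print(s)
for t in [1.45,1.41,1.3,1.2,1.1,1,.9,.8,.7,.6,.5,.4,.3,.2,.14]:
    q=lid(t,.105,0,.01)+[.011+(0 if t>.7 else -.012*(.7-t)/.56),0,0]
    print(t,np.round((world(p,q)-s)*100,1).tolist(),round(q[0],3))
E
```

```text
[0.62313841 0.04847576 0.17179556]
1.45 [-1.9, -4.3, 0.9] 0.066
1.41 [-2.1, -4.7, 0.8] 0.062
1.3 [-2.5, -5.8, 0.7] 0.051
1.2 [-2.9, -6.7, 0.5] 0.04
1.1 [-3.3, -7.6, 0.1] 0.03
1 [-3.7, -8.5, -0.3] 0.021
0.9 [-4.0, -9.3, -0.8] 0.012
0.8 [-4.4, -10.1, -1.5] 0.003
0.7 [-4.7, -10.9, -2.2] -0.005
0.6 [-5.1, -11.7, -2.9] -0.014
0.5 [-5.4, -12.5, -3.8] -0.023
0.4 [-5.7, -13.2, -4.7] -0.03
0.3 [-6.0, -13.8, -5.6] -0.037
0.2 [-6.2, -14.3, -6.6] -0.043
0.14 [-6.3, -14.6, -7.2] -0.046
```

Emit:
step_arm(increments=[[[-1,-2.2,0.5,0,0,0],[-2,-4.5,0.8,0,0,0],[-2.5,-5.8,0.7,0,0,0],[-2.9,-6.7,0.5,0,0,0],[-3.3,-7.6,0.1,0,0,0],[-3.7,-8.5,-0.3,0,0,0],[-4.0,-9.3,-0.8,0,0,0],[-4.4,-10.1,-1.5,0,0,0],[-4.7,-10.9,-2.2,0,0,0],[-5.1,-11.7,-2.9,0,0,0],[-5.4,-12.5,-3.8,0,0,0],[-5.7,-13.2,-4.7,0,0,0],[-6.0,-13.8,-5.6,0,0,0],[-6.2,-14.3,-6.6,0,0,0],[-6.3,-14.6,-7.2,0,0,0],[-6.3,-14.6,-7.2,0,0,0]]])

```text
time: 4.6
tcp_pos: [0.5597, -0.0969, 0.0986]
orientation: [-0.0, 0.835, 0.55, -0.0]
ft_force: [-0.2, 0.0, -0.3]
grip_width: 0.003
finger_force: 0.0
```

```bash
python3 - <<'E'
from rig import arm
import cv2,numpy as np
a=arm.grab_frame("scene")["img"][180:300,190:320];b=arm.grab_frame("top")["img"][135:255,250:380]
c=np.hstack([cv2.resize(x,None,fx=3,fy=3,interpolation=2) for x in(a,b)]);cv2.imwrite("pics/c1.png",c)
s=arm.state();print(s["tcp_pos"],s["ft_force"])
E
```

```text
[ 0.56041598 -0.0968418   0.09945279] [0.42064818 0.54106109 0.51746428]
```

View pics/c1.png

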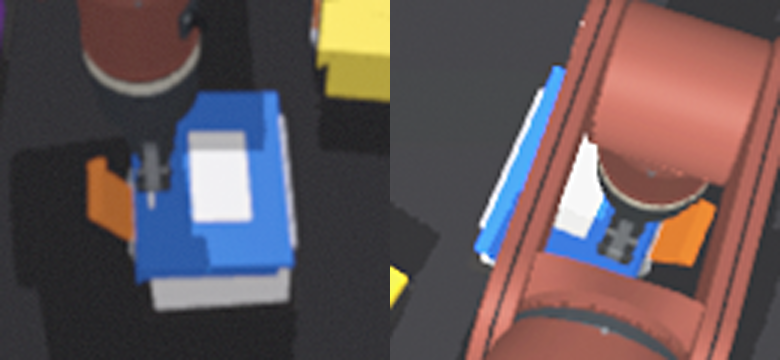

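The lid is nearly down, with the finger (about 150,185 in the crop) near its front edge and the latch (110,195) still open. Now I'll press straight down in small steps.

Emit:
step_arm(increments=[[[-0.1,-0.2,-0.4,0,0,0],[-0.1,-0.2,-0.8,0,0,0],[-0.1,-0.2,-1.1,0,0,0],[-0.1,-0.2,-1.4,0,0,0],[-0.1,-0.2,-1.6,0,0,0],[-0.1,-0.2,-1.6,0,0,0]]])

```text
time: 5.45
tcp_pos: [0.5595, -0.099, 0.0845]
orientation: [0.0, 0.835, 0.551, 0.0]
ft_force: [-4.6, -0.1, 9.6]
grip_width: 0.001
finger_force: 4.8
```

Emit:
step_arm(increments=[[[0,0,-0.15,0,0,0],[0,0,-0.3,0,0,0],[0,0,-0.3,0,0,0]]])

```text
time: 5.82
tcp_pos: [0.5598, -0.0991, 0.0843]
orientation: [0.0, 0.835, 0.551, 0.0]
ft_force: [-13.0, 2.6, 28.1]
grip_width: 0.001
finger_force: 14.1
```

It's a hard stop at z = 84 mm, so the lid is home. I'll lift off and go round in front of the latch.

Emit:
step_arm(increments=[[[0,0,2,0,0,0],[0,0,6,0,0,0],[0,0,8,0,0,0],[-1.5,-3.5,8,0,0,0],[-3,-7,8,0,0,0],[-4.4,-10.4,8,0,0,0],[-4.4,-10.4,8,0,0,0],[-4.4,-10.4,4,0,0,0],[-4.4,-10.4,1,0,0,0],[-4.4,-10.4,-0.8,0,0,0],[-4.4,-10.4,-0.8,0,0,0]]])

```text
time: 7.2
tcp_pos: [0.5144, -0.2017, 0.0708]
orientation: [-0.001, 0.835, 0.551, -0.001]
ft_force: [-0.1, -0.5, -0.4]
grip_width: -0.002
finger_force: 0.0
```

```bash
python3 - <<'E'
from rig import arm
import cv2,numpy as np
a=arm.grab_frame("scene")["img"][180:300,190:320];b=arm.grab_frame("top")["img"][135:255,250:380]
c=np.hstack([cv2.resize(x,None,fx=3,fy=3,interpolation=2) for x in(a,b)]);cv2.imwrite("pics/c2.png",c)
from fit import *
p=np.load("p.npy");s=arm.state();print(s["tcp_pos"],s["ft_force"])
for b in(-.1,-.083,-.079): print(b,np.round((world(p,np.array([b,0,.072]))-s["tcp_pos"])*100,2))
E
```

```text
[ 0.51597658 -0.20283588  0.07313732] [-0.77090453 -0.68762575  0.70024615]
-0.1 [ 2.28  5.53 -0.11]
-0.083 [ 2.95  7.09 -0.11]
-0.079 [ 3.11  7.46 -0.11]
```

View pics/c2.png

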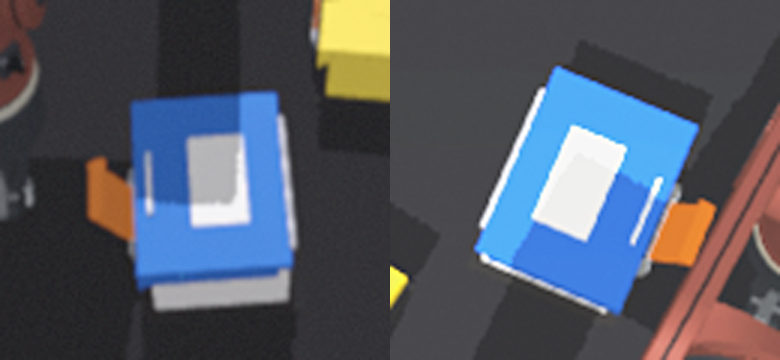

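The lid is shut. The latch (110,200 in the left crop) is still out, with the finger in front of it at (25,193). Now I'll push it up.

Emit:
step_arm(increments=[[[0.8,1.8,0,0,0,0],[1.5,3.5,0,0,0,0],[1.9,4.5,0,0,0,0],[2.3,5.5,0,0,0,0],[2.6,6.2,0,0,0,0],[2.9,6.8,0,0,0,0],[3.0,7.1,0,0,0,0],[3.1,7.4,0,0,0,0],[3.1,7.4,0,0,0,0],[3.1,7.4,0,0,0,0]]])

```text
time: 8.55
tcp_pos: [0.5455, -0.1313, 0.0723]
orientation: [0.001, 0.835, 0.55, -0.002]
ft_force: [-3.0, -9.2, 1.0]
grip_width: 0.0
finger_force: 4.9
```

Emit:
step_arm(increments=[[[0.1,0.2,0,0,0,0],[0.1,0.3,0,0,0,0],[0.1,0.3,0,0,0,0]]])

```text
time: 8.93
tcp_pos: [0.5456, -0.1309, 0.0723]
orientation: [0.002, 0.835, 0.55, -0.003]
ft_force: [-6.9, -18.7, 0.8]
grip_width: 0.0
finger_force: 10.0
```

Another hard stop, so the latch is closed. I'll back off and check.

Emit:
step_arm(increments=[[[-0.8,-1.8,0,0,0,0],[-2.4,-5.5,0,0,0,0],[-3.2,-7.5,0,0,0,0],[-3.2,-7.5,5,0,0,0],[-3.2,-7.5,11,0,0,0],[-5,-12,14,0,0,0],[-7,-16,16,0,0,0],[-7,-16,16,0,0,0],[-7,-16,16,0,0,0]]])

```text
time: 10.05
tcp_pos: [0.4769, -0.2854, 0.2316]
orientation: [-0.001, 0.835, 0.55, 0.0]
ft_force: [0.1, 0.7, 0.2]
grip_width: -0.001
finger_force: 0.0
```

```bash
python3 - <<'E'
from rig import arm
import cv2,numpy as np
a=arm.grab_frame("scene")["img"][180:300,190:320];b=arm.grab_frame("top")["img"][135:255,250:380]
c=np.hstack([cv2.resize(x,None,fx=3,fy=3,interpolation=2) for x in(a,b)]);cv2.imwrite("pics/c3.png",c)
s=arm.state();print(s["tcp_pos"],s["ft_force"])
E
```

```text
[ 0.47703213 -0.28457471  0.23103821] [-0.29781626 -0.14003564 -0.42775692]
```

View pics/c3.png

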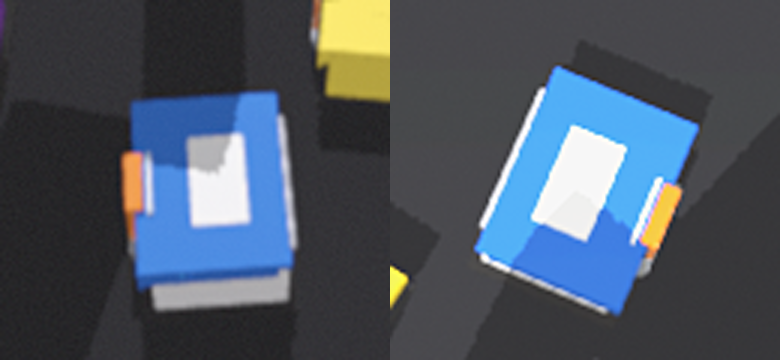

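The lid is home and the latch is upright over its edge (133,185 in the left crop, 660,220 in the right). The arm is clear.

```bash
python3 -c "
from rig import arm
print(arm.job_done())"
```

```text
the job is handed in; nothing more can be done
None
```

The white box's lid is pressed home and its orange latch is closed over the edge, with the bystanders never approached; the job was handed in at about 10 s, and no verdict came back.

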